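# Tip the offcut tray into the scrap bin

## Task

Take the sheet-metal offcut tray by its wooden grip, rest its open front lip gently on the rim of the scrap bin and tip it to about 40 degrees (never beyond 55), keeping it resting there at that angle for a good second, so that both offcuts slide into the bin. Then bring the empty tray back level and set it fully down in its wooden holder, lip in the holder's gap, and let go. Do not shove the bin or disturb the other things on the table.

Things in the scene. Friction and masses are not known exactly. Their poses are not given: they have to be found in the camera images.
- tray: loose bare sheet-metal tray, 0.3 to 0.45 kg, standing level in the holder with both offcuts in it. Origin: centre of the underside of its 138 (x) x 90 (y) mm body; x from open front to back wall. Floor 4 mm; back and side walls up to z = 38 mm; a flat lip 70 mm wide carries the floor on to x = -82 mm. Wooden grip bar: see tray_grip
- tray_lip (a point): middle of the lower front edge of the tray's lip, 82 mm in front of the tray's origin; axes as the tray's
- tray_grip (a point): centre of the wooden grip bar that spans the tray at x = 0, 82 mm above the underside: 18 mm thick along x, 82 mm long along y, z = 70 to 94 mm; a 30 mm wide, 4 mm thick side plate holds it at each end. Axes as the tray's
- holder: fixed plywood board 178 (x) x 130 (y) mm with low wooden rails. Origin: centre of its underside; axes like those of the seated tray. The board's face, on which the tray stands, is at z = 6 mm; rails rise to 20 mm round a pocket of 146 x 98 mm centred on the origin (4 mm play on each side of the tray); a 78 mm gap in the front (-x) rail takes the lip
- bin: loose open scrap bin of painted sheet metal, 1.4 to 2.1 kg, 150 (x) x 170 (y) x 70 mm high, walls and floor 5 mm. Origin: centre of its underside, z up; its rim is at z = 70 mm. It stands on one side of the table and the holder on the other, either way round
- offcut_a: sawn wooden offcut, a plain block 36 x 70 x 20 mm, lying in the tray with its length along the tray. Origin: centre of its underside, y along its length. It starts to slide on the tilted tray somewhere between 20 and 38 degrees
- offcut_b: sawn wooden offcut with a slanted end, 35 x 77 x 20 mm, lying beside the other in the tray. Origin: centre of its underside, y along its length. Slides like the other
- square_block: bystander: loose hardwood block 45 x 85 x 38 mm, at the back of the table on the left. Origin: centre of its underside
- sanding_block: bystander: loose cork sanding block 59 x 104 x 31 mm, at the back on the right. Origin: centre of its underside
- bevel_gauge: bystander: loose bevel gauge 26 x 243 x 32 mm, lying at the back near the middle. Origin: centre of its underside
Not all that is in view belongs to the job. What is shaped like the offcut_a but green or white is not meant.

How it is judged:
On the way:
1. the tray, tilted 32 to 48 degrees, rests with its lip on the bin's rim for 0.5 s (angle between tray's own z axis and vertical between 0.56 and 0.84 rad and contact force between tray and bin above 0.3 N and z of tray_lip in the frame of bin between 0.02 and 0.08 m and x of tray_lip in the frame of bin between -0.085 and 0.085 m and y of tray_lip in the frame of bin between -0.095 and 0.095 m), for 0.5 s.
At the end, for the whole second after the job is handed in: Both offcuts lie inside the bin (below its rim), the bin stands upright, and the tray stands level (within 2 degrees) on the holder's board, within 10 mm of the pocket's centre, at most 3 mm above the board, its lip in the front gap, at rest and released (x of offcut_a in the frame of bin between -0.075 and 0.075 m and y of offcut_a in the frame of bin between -0.085 and 0.085 m and z of each of offcut_a, offcut_b in the frame of bin below 0.065 m and x of offcut_b in the frame of bin between -0.075 and 0.075 m and y of offcut_b in the frame of bin between -0.085 and 0.085 m and horizontal distance between tray and holder below 0.01 m and x of tray_lip in the frame of holder below -0.07 m and z of tray in the frame of holder below 0.009 m and angle between each of tray, bin's own z axis and vertical below 0.04 rad and linear speed of tray below 0.02 m/s); the robot touches nothing.
It fails at once if the tray is tilted more than 57 degrees (angle between tray's own z axis and vertical above 1 rad).
It fails at once if the tray presses on the bin with more than 30 N (contact force between tray and bin above 30 N).
It fails at once if the bin is shoved more than 25 mm (distance of bin from where it was at the start of the episode above 0.025 m).
It fails at once if a bystander is moved more than 20 mm (distance of any of square_block, sanding_block, bevel_gauge from where it was at the start of the episode above 0.02 m).
It also fails if it takes over 67 s, if anything falls off the work surface, if the arm or the gripper's body presses on something with over 40 N, if the wrist force passes 120 N, or if a joint passes its speed limit or range.

## Robot

A 6-joint arm with a two-finger parallel gripper is mounted at the origin on a cart in front of the work surface, level with it; the furniture and walls round the work are solid. World frame = base frame: x ahead of the robot, y to its left, z up, the work surface at z = 0. Lengths are in m, angles in rad, forces in N, time in s.
With the tool pointing down it reaches from about 0.25 to 0.725 m from the base axis. Payload 4 kg.
Tool frame: the origin (TCP) lies midway between the tips of the shut fingers; the grasp point (between the pads) lies 19 mm behind it (bot.grasp_offset is the distance from the TCP to the grasp point, in m); z points along the fingers, y is the direction in which the jaws open and shut (so a half turn about z gives the same grasp; the last joint's range is limited). The gripper opens to 85 mm and grips with 20 to 120 N. Pads are 22 mm wide; open, the fingers measure 114 mm over their backs; the gripper's body (76 mm by 85 mm) begins 54 mm behind the grasp point. The pads swing forward as they close: fully open they stand 13 mm farther back than shut.
Start: joints at [1.176, 0.241, 0.005, 1.335, 0, 1.571], TCP at [0.192, 0.462, 0.231] pointing down, gripper open.
Joint ranges: [-2.72, 2.72], [-1.05, 1.87], [-1.09, 1.28], [-1.99, 2.15], [-1.42, 1.44], [-3.14, 3.14]. Speed limits (rad/s): [2.79, 2.79, 3.14, 3.14, 3.14, 3.14].

## Interface

Orientations are given as a unit quaternion [x, y, z, w].
In Python, from workcell import sensors, optics, bot gives the robot as it stands.
- The arm moves only by the tool apply_moves, never from a script. Its argument "plan" is one flat list of numbers, 6 for each row, row after row: the shift along the tool's x, y, z in m, then the turn, a rotation vector about the tool's x, y, z in rad. In form: [tx, ty, tz, ax, ay, az, tx, ty, tz, ax, ay, az, ...]. A call has 1 to 12 rows; each row is the pose to reach, as a shift and turn from the pose commanded when the call began, along the tool's axes at that moment; what a row does not reach only later rows make up. A row lasts 1/12 s, in which the tool goes at most 41.7 mm and 7.16 degrees, less where a joint would pass 70% of its speed; a pose out of reach is approached as far as the arm can. A call with a gripper value outside its range is refused whole. "grip" is the finger opening in m, from 0 to 0.0854, set as the call begins (left out, the last holds). The fingers move at their own pace and stop on an object; the grip force is fixed at half the most. Time passes only in rows, so rows that repeat a pose let the fingers close. It gives the time, the measured TCP pose, the force and the opening at its end, in the units of the state.
- sensors.get_obs(): the state, without advancing time (a new reading comes with each control period).
- optics.camera(name): name is "scene" or "top" or "wrist"; returns a dict with "pixels" (420x560x3 uint8, red, green, blue), "fx", "fy", "cx", "cy" (pixels), "pose" (4x4, takes a point from camera to world coordinates); the wrist camera has in their place "tool_from_camera" (4x4, takes a point from camera to tool coordinates, whose origin is the TCP and whose axes are the flange's). Camera axes: x right, y up, looking along -z (the intrinsics and any distortion apply to the point x, -y, -z); pixel columns grow to the right and rows downward; lengths in m; the calibration is good to about 2 mm. A picture is of the moment at which its call begins: read the wrist's pose just before it. There is no depth.
- bot.job_done(): hands the job in, once; it reports no verdict.
The state is a dict: "clock": time; "joint_pos": joint angles; "joint_vel": joint speeds; "tau": joint torques, N m; "eef_pos": TCP position; "tool_rot": TCP orientation; "ft_force": force on the tool from outside, world axes, zero at the start; "ft_torque": the same for the moment, N m; "grip_width": finger opening in m.
Only numpy, scipy, OpenCV 4.12 (cv2) and the standard library are available. Lean on these libraries where they do the work, as an engineer would, in place of code of your own. Each camera call takes 0.05 s, during which the arm holds its last target.

## Working session

There is one attempt and no reset: what is moved stays moved. The work goes in short steps, Python scripts to look and compute and a tool call to move; the robot and the scene stay as the last step left them, time stands still between calls to the robot, and variables do not carry over. Pictures are saved under pics/ and viewed, and the job is handed in when it is done.

Besides the shell and the picture viewer there is one more tool, called after "Emit:" as name(argument=value, ...), one argument or row to a line, values as JSON. apply_moves: Moves the arm, as the interface text tells. Its arguments: {"type":"object","properties":{"plan":{"type":"array","items":{"type":"number"}},"grip":{"type":"number"}},"required":["plan"]}

```bash
ls; mkdir -p pics; python3 - <<'E'
from workcell import sensors, optics, bot
import cv2,numpy as np
np.set_printoptions(precision=4,suppress=True)
print(sensors.get_obs(), bot.grasp_offset)
for n in ("scene","top"):
    c=optics.camera(n); cv2.imwrite(f"pics/{n}0.png",c["pixels"][:,:,::-1])
    print(n,{k:v for k,v in c.items() if k!="pixels"})
E
```

```text
pics
{'clock': 0.0, 'joint_pos': array([1.176 , 0.2414, 0.0037, 1.3352, 0.    , 1.5708]), 'joint_vel': array([-0.0012,  0.0001, -0.0013,  0.0012, -0.0001,  0.0008]), 'tau': array([  0.0007, -37.232 ,  25.2406,   0.017 ,   0.0001,  -0.    ]), 'eef_pos': array([0.1921, 0.461 , 0.2304]), 'tool_rot': array([ 0.1961,  0.9806, -0.001 , -0.0002]), 'ft_force': array([0.2614, 0.4602, 1.0593]), 'ft_torque': array([-0.0084,  0.0142,  0.0096]), 'grip_width': 0.08515803557934035} 0.0187
scene {'fx': 438.1556243738566, 'fy': 438.1556243738566, 'cx': 284.3218980640763, 'cy': 209.11657959292936, 'pose': array([[-0.5149, -0.5442,  0.6623,  1.3611],
       [ 0.857 , -0.3071,  0.4139,  0.5226],
       [-0.0218,  0.7807,  0.6245,  0.8651],
       [ 0.    ,  0.    ,  0.    ,  1.    ]])}
top {'fx': 435.54371143075554, 'fy': 435.54371143075554, 'cx': 278.8057719397342, 'cy': 206.62664950128692, 'pose': array([[ 0.0294,  0.9917, -0.1254,  0.4238],
       [-0.9993,  0.0322,  0.0198,  0.0355],
       [ 0.0237,  0.1247,  0.9919,  1.1562],
       [ 0.    ,  0.    ,  0.    ,  1.    ]])}
```

View pics/scene0.png

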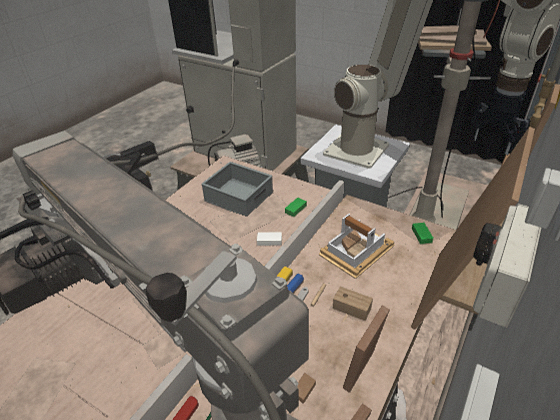

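View pics/top0.png

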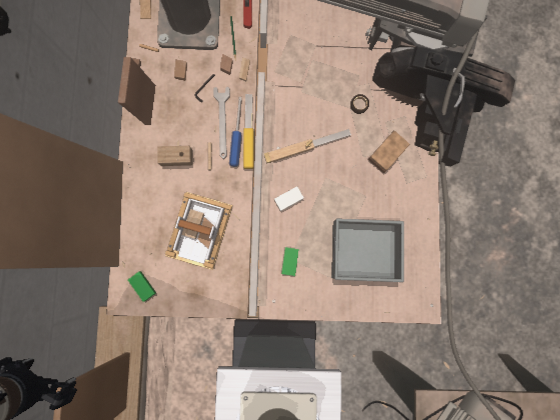

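```bash
python3 - <<'E'
import cv2
t=cv2.imread("pics/top0.png")
cv2.imwrite("pics/tray_z.png",cv2.resize(t[180:280,155:245],None,fx=6,fy=6,interpolation=cv2.INTER_CUBIC))
cv2.imwrite("pics/bin_z.png",cv2.resize(t[205:295,320:420],None,fx=6,fy=6,interpolation=cv2.INTER_CUBIC))
s=cv2.imread("pics/scene0.png")
cv2.imwrite("pics/sc_z.png",cv2.resize(s[150:300,180:440],None,fx=3,fy=3,interpolation=cv2.INTER_CUBIC))
E
```

```text
(no output)
```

View pics/tray_z.png

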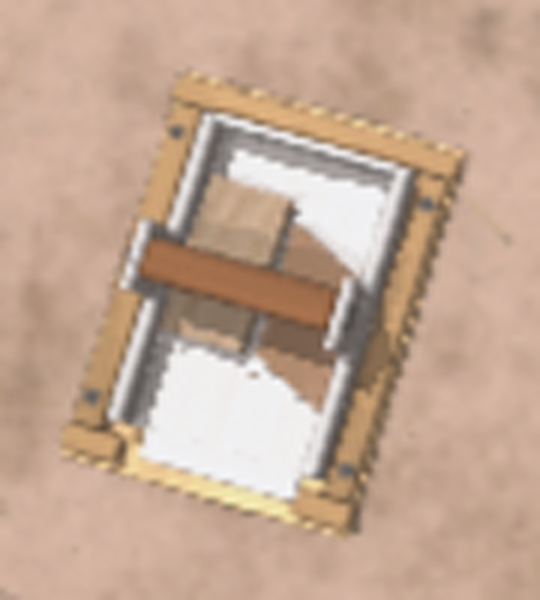

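View pics/bin_z.png

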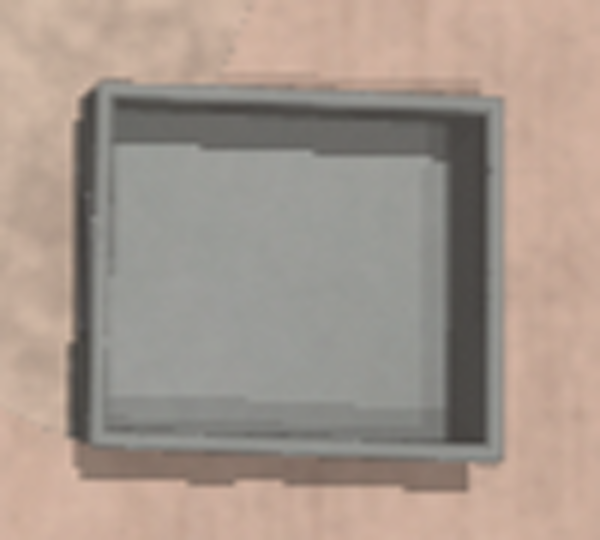

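View pics/sc_z.png

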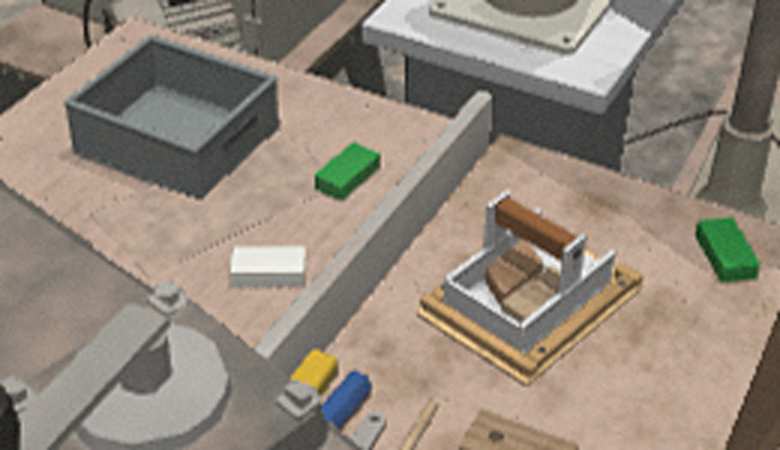

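```bash
cat > h.py <<'E'
import numpy as np
from scipy.spatial.transform import Rotation as R
np.set_printoptions(precision=4,suppress=True)
TOP=dict(fx=435.54371143075554,fy=435.54371143075554,cx=278.8057719397342,cy=206.62664950128692,pose=np.array([[0.0294,0.9917,-0.1254,0.4238],[-0.9993,0.0322,0.0198,0.0355],[0.0237,0.1247,0.9919,1.1562],[0,0,0,1.]]))
def px2w(c,u,v,z):
    d=np.array([(u-c["cx"])/c["fx"],-(v-c["cy"])/c["fy"],-1.]); P=c["pose"]
    D=P[:3,:3]@d; o=P[:3,3]; return o+D*(z-o[2])/D[2]
def w2px(c,p):
    P=c["pose"]; q=P[:3,:3].T@(np.asarray(p)-P[:3,3])
    return np.array([c["cx"]+c["fx"]*q[0]/-q[2], c["cy"]-c["fy"]*q[1]/-q[2]])
E
python3 - <<'E'
from h import *
def rep(name,pts,off,z):
    P=np.array([px2w(TOP,a/6+off[0],b/6+off[1],z) for a,b in pts]);print(name,"c",P.mean(0)[:2]);print(P[:,:2].tolist())
    L=np.linalg.norm(np.roll(P,-1,0)-P,axis=1);print(" sides",L)
    e=np.roll(P,-1,0)-P; print(" ang",np.degrees(np.arctan2(e[:,1],e[:,0])))
rep("bin",[(103,85),(502,100),(498,460),(93,443)],(320,205),.07)
rep("holder",[(180,72),(465,150),(350,532),(62,455)],(155,180),.02)
rep("grip",[(147,238),(340,292),(330,328),(140,278)],(155,180),.10)
for n,u,v,z in [("fence",265,0,.05),("fence",253,315,.05),("grn1",290,262,.02),("white",289,199,.02),("grn2",142,286,.02),("board",120,120,0),("tbl",108,313,0),("tbl",440,322,0),("board2",155,122,0),("sq",175,155,.038)]: print(n,px2w(TOP,u,v,z))
E
```

```text
bin c [ 0.4592 -0.2166]
[[0.5341224913744452, -0.13375860532635725], [0.533125000099515, -0.3019595147105584], [0.3837919829937072, -0.2993244480684177], [0.38594430785144185, -0.13151097617626867]]
 sides [0.1682 0.1494 0.1678 0.1482]
 ang [-90.3398 178.9891  89.2652  -0.869 ]
holder c [0.4993 0.2182]
[[0.5981773452560515, 0.2603865091899231], [0.5678069078519167, 0.1344511405298609], [0.40105871019463896, 0.17660370794337557], [0.4301990934766889, 0.3014428409974218]]
 sides [0.1295 0.172  0.1282 0.1729]
 ang [-103.5585  165.8133   76.8611  -13.7347]
grip c [0.5003 0.2159]
[[0.5177102588495183, 0.2539917972008094], [0.4983181380504243, 0.17530505570378938], [0.4836889398298069, 0.1786104237547791], [0.5014581967787476, 0.25586189161377015]]
 sides [0.081  0.015  0.0793 0.0164]
 ang [-103.8445  167.2682   77.0462   -6.564 ]
fence [1.1288 0.0677 0.05  ]
fence [0.2909 0.0694 0.05  ]
grn1 [ 0.4239 -0.0204  0.02  ]
white [ 0.5886 -0.0135  0.02  ]
grn2 [0.352  0.3559 0.02  ]
board [0.7934 0.4514 0.    ]
tbl [0.28   0.4437 0.    ]
tbl [ 0.28   -0.4175  0.    ]
board2 [0.7913 0.3565 0.    ]
sq [0.6923 0.2883 0.038 ]
```

```bash
python3 - <<'E'
from h import *
for u,v in [(435,150),(415,140),(470,160),(388,150),(376,100),(320,200)]:
    print(u,v,[px2w(TOP,u,v,z)[:2].round(3).tolist() for z in (0,.1,.2,.3,.45)])
E
python3 - <<'E'
import cv2
t=cv2.imread("pics/top0.png")
cv2.imwrite("pics/saw_z.png",cv2.resize(t[0:200,240:520],None,fx=2.8,fy=2.8,interpolation=cv2.INTER_CUBIC))
E
```

```text
435 150 [[0.74, -0.412], [0.713, -0.373], [0.686, -0.334], [0.658, -0.296], [0.617, -0.238]]
415 140 [[0.767, -0.357], [0.737, -0.323], [0.707, -0.289], [0.678, -0.255], [0.633, -0.204]]
470 160 [[0.716, -0.508], [0.691, -0.461], [0.665, -0.414], [0.64, -0.367], [0.602, -0.296]]
388 150 [[0.736, -0.282], [0.709, -0.254], [0.682, -0.227], [0.655, -0.199], [0.614, -0.158]]
376 100 [[0.877, -0.249], [0.838, -0.224], [0.799, -0.199], [0.759, -0.175], [0.701, -0.138]]
320 200 [[0.592, -0.098], [0.577, -0.086], [0.562, -0.075], [0.548, -0.063], [0.526, -0.046]]
```

View pics/saw_z.png

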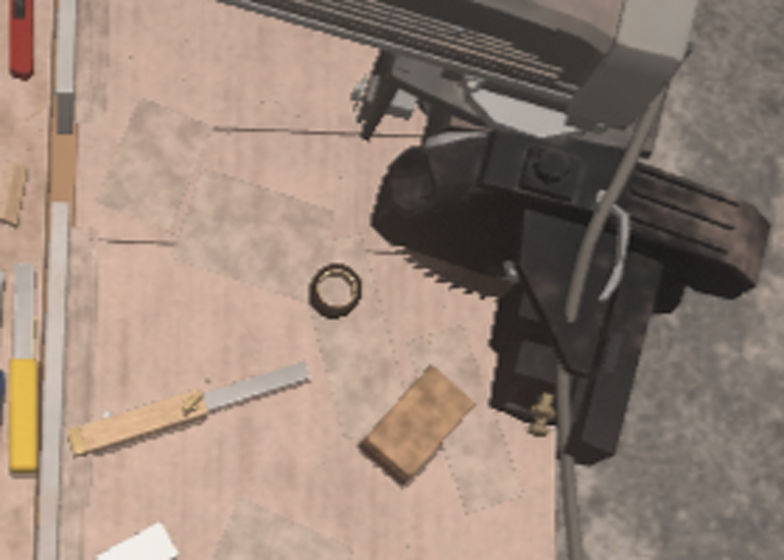

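```bash
cat >> h.py <<'E'
import json,os
def down(yaw): # tool down, tool y along yaw(rad)
    y=np.array([np.cos(yaw),np.sin(yaw),0]); z=np.array([0,0,-1.]); return np.column_stack([np.cross(y,z),y,z])
def load():
    if not os.path.exists("cmd.json"): return np.array([.192,.462,.231]),down(1.176)
    d=json.load(open("cmd.json")); return np.array(d["p"]),np.array(d["R"])
def commit(row):
    p,M=load(); row=np.array(row,float); p=p+M@row[:3]; M=M@R.from_rotvec(row[3:]).as_matrix()
    json.dump(dict(p=p.tolist(),R=M.tolist()),open("cmd.json","w")); print("cmd",p,R.from_matrix(M).as_quat())
def rel(p,M):
    p0,M0=load(); return np.r_[M0.T@(p-p0),R.from_matrix(M0.T@M).as_rotvec()]
E
python3 -c "
from h import *
print(rel(np.array([.50,.217,.20]),down(np.radians(-13.7))))"
```

```text
[-0.3785 -0.1077  0.031   0.      0.      1.4151]
```

Emit:
apply_moves(
  plan=[-0.03, -0.009, 0, 0, 0, 0.118, -0.06, -0.018, 0, 0, 0, 0.236, -0.095, -0.028, 0, 0, 0, 0.354, -0.13, -0.038, 0, 0, 0, 0.472, -0.165, -0.048, 0.005, 0, 0, 0.59, -0.2, -0.058, 0.01, 0, 0, 0.708, -0.235, -0.068, 0.015, 0, 0, 0.826, -0.27, -0.078, 0.02, 0, 0, 0.944, -0.305, -0.088, 0.025, 0, 0, 1.062, -0.34, -0.098, 0.03, 0, 0, 1.18, -0.365, -0.104, 0.031, 0, 0, 1.298, -0.3785, -0.1077, 0.031, 0, 0, 1.415],
  grip=0.085,
)

```text
clock: 1.1
eef_pos: [0.5021, 0.2139, 0.199]
tool_rot: [0.789, 0.614, -0.001, 0.0]
ft_force: [0.1, 0.8, -0.4]
grip_width: 0.0848
```

```bash
python3 - <<'E'
from h import *
commit([-0.3785,-0.1077,0.031,0,0,1.415])
from workcell import sensors, optics, bot
import cv2
o=sensors.get_obs(); print(o)
c=optics.camera("wrist"); cv2.imwrite("pics/w1.png",c["pixels"][:,:,::-1]); print({k:v for k,v in c.items() if k!="pixels"})
np.savez("w1.npz",p=o["eef_pos"],q=o["tool_rot"],T=c["tool_from_camera"],k=[c["fx"],c["fy"],c["cx"],c["cy"]])
E
```

```text
cmd [0.5   0.217 0.2  ] [0.7864 0.6178 0.     0.    ]
{'clock': 1.1, 'joint_pos': array([ 0.4032,  0.3477,  0.0674,  1.2921, -0.0008,  2.2223]), 'joint_vel': array([-0.2385,  0.1384,  0.2111,  0.0825,  0.0206,  1.1409]), 'tau': array([ -0.1104, -42.4229,  24.3985,  -0.089 ,  -0.142 ,  -1.0614]), 'eef_pos': array([0.5021, 0.2139, 0.199 ]), 'tool_rot': array([ 0.7892,  0.6141, -0.0009,  0.0002]), 'ft_force': array([ 0.0865,  0.7975, -0.3661]), 'ft_torque': array([ 0.0128, -0.018 ,  0.0428]), 'grip_width': 0.08475818181100028}
{'fx': 371.25891240775155, 'fy': 371.25891240775155, 'cx': 282.3221506752238, 'cy': 213.54266200838066, 'tool_from_camera': array([[-0.0009,  0.9508,  0.3098,  0.0802],
       [ 1.    ,  0.001 , -0.0003,  0.0002],
       [-0.0006,  0.3098, -0.9508, -0.1415],
       [ 0.    ,  0.    ,  0.    ,  1.    ]])}
```

View pics/w1.png

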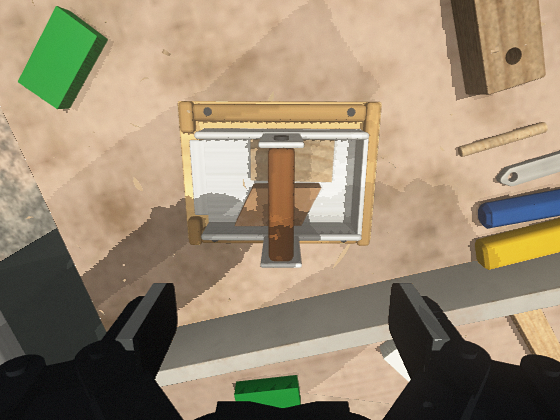

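```bash
python3 - <<'E'
from h import *
from workcell import sensors, optics, bot
import cv2
for i in range(3): optics.camera("wrist")
o=sensors.get_obs(); print(o["eef_pos"],o["tool_rot"],o["joint_pos"],o["ft_force"])
c=optics.camera("wrist"); cv2.imwrite("pics/w2.png",c["pixels"][:,:,::-1])
np.savez("w2.npz",p=o["eef_pos"],q=o["tool_rot"],T=c["tool_from_camera"],k=[c["fx"],c["fy"],c["cx"],c["cy"]])
i=cv2.imread("pics/w2.png"); cv2.imwrite("pics/w2z.png",cv2.resize(i[85:285,160:400],None,fx=3,fy=3,interpolation=cv2.INTER_CUBIC))
E
```

```text
[0.4998 0.2163 0.1997] [ 0.7859  0.6183 -0.0007 -0.0004] [0.4082 0.3451 0.0654 1.2928 0.0005 2.2166] [ 0.0622  0.324  -0.5652]
```

View pics/w2z.png

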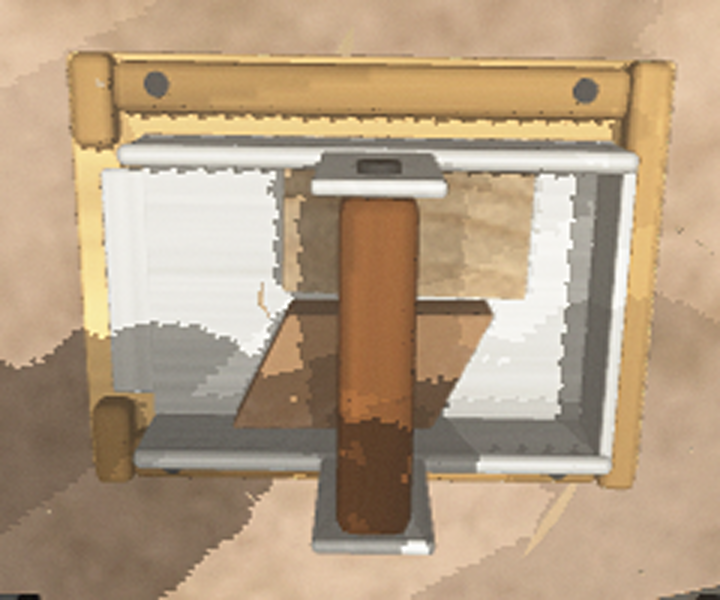

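```bash
cat >> h.py <<'E'
def wcam(f):
    d=np.load(f); T=np.eye(4); T[:3,:3]=R.from_quat(d["q"]).as_matrix(); T[:3,3]=d["p"]
    k=d["k"]; return dict(fx=k[0],fy=k[1],cx=k[2],cy=k[3],pose=T@d["T"])
E
python3 - <<'E'
from h import *
c=wcam("w2.npz")
def rep(name,pts,z):
    P=np.array([px2w(c,a/3+160,b/3+85,z) for a,b in pts]);print(name,"c",P.mean(0)[:2])
    e=np.roll(P,-1,0)-P; print(P[:,:2].tolist(),np.linalg.norm(e,axis=1),np.degrees(np.arctan2(e[:,1],e[:,0])))
rep("bar",[(342,198),(416,198),(410,530),(337,530)],.1)
rep("holder",[(70,52),(676,60),(636,488),(96,482)],.02)
rep("traywalls",[(120,150),(638,150),(610,470),(136,465)],.044)
E
```

```text
bar c [0.5031 0.2205]
[[0.5051119481417722, 0.260478479163639], [0.5206323833361683, 0.2567068402454942], [0.5016937786935265, 0.1803076619804004], [0.4848258095367147, 0.18440128781313714]] [0.016  0.0787 0.0174 0.0787] [ -13.6588 -103.9224  166.3588   75.0694]
holder c [0.5022 0.223 ]
[[0.43721063619436734, 0.3060450434969163], [0.5995579718143529, 0.26438903014568477], [0.5678045408016256, 0.13989577735974273], [0.404362861177311, 0.1816583860518548]] [0.1676 0.1285 0.1687 0.1287] [ -14.3908 -104.3089  165.6665   75.2071]
traywalls c [0.5031 0.2191]
[[0.4482815723357306, 0.2785876115499129], [0.5803958108468401, 0.24647681938133031], [0.5578157748649129, 0.15875152847770074], [0.425748783286815, 0.19240549371672944]] [0.136  0.0906 0.1363 0.0891] [ -13.661  -104.4343  165.7039   75.3477]
```

```bash
python3 -c "
from h import *
print(rel(np.array([.502,.2185,.070]),down(np.radians(-14.0))))"
```

```text
[0.0019 0.0016 0.13   0.     0.     0.0053]
```

Emit:
apply_moves(
  plan=[0.001, 0.001, 0.02, 0, 0, 0.005, 0.002, 0.0016, 0.05, 0, 0, 0.005, 0.002, 0.0016, 0.08, 0, 0, 0.005, 0.002, 0.0016, 0.1, 0, 0, 0.005, 0.002, 0.0016, 0.115, 0, 0, 0.005, 0.002, 0.0016, 0.125, 0, 0, 0.005, 0.002, 0.0016, 0.13, 0, 0, 0.005, 0.002, 0.0016, 0.13, 0, 0, 0.005, 0.002, 0.0016, 0.13, 0, 0, 0.005],
  grip=0.085,
)

```text
clock: 2.1
eef_pos: [0.5025, 0.2187, 0.0711]
tool_rot: [0.788, 0.616, 0.001, 0.0]
ft_force: [-0.7, 0.8, 0.6]
grip_width: 0.0851
```

```bash
python3 - <<'E'
from h import *
commit([0.002,0.0016,0.13,0,0,0.005])
from workcell import sensors, optics, bot
import cv2
o=sensors.get_obs(); print(o["eef_pos"],o["ft_force"],o["grip_width"])
c=optics.camera("wrist"); cv2.imwrite("pics/w3.png",c["pixels"][:,:,::-1])
E
```

```text
cmd [0.502  0.2186 0.07  ] [0.7879 0.6158 0.     0.    ]
[0.5025 0.2187 0.0711] [-0.6827  0.8476  0.6323] 0.08512259929109481
```

View pics/w3.png

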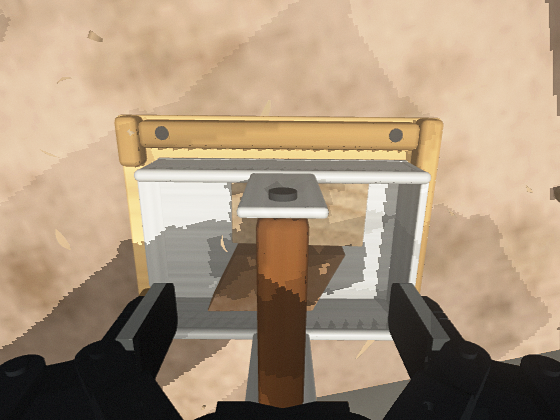

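The bar (cols 257–307) is centred between the finger tips (176 and 389). I'm closing the gripper on it.

Emit:
apply_moves(
  plan=[0, 0, 0, 0, 0, 0, 0, 0, 0, 0, 0, 0, 0, 0, 0, 0, 0, 0, 0, 0, 0, 0, 0, 0, 0, 0, 0, 0, 0, 0, 0, 0, 0, 0, 0, 0, 0, 0, 0, 0, 0, 0, 0, 0, 0, 0, 0, 0, 0, 0, 0, 0, 0, 0, 0, 0, 0, 0, 0, 0],
  grip=0.0,
)

```text
clock: 2.98
eef_pos: [0.5023, 0.2182, 0.0706]
tool_rot: [0.788, 0.616, 0.0, -0.0]
ft_force: [-2.2, 0.4, 4.5]
grip_width: 0.0167
```

Emit:
apply_moves(
  plan=[0, 0, -0.003, 0, 0, 0, 0, 0, -0.008, 0, 0, 0, 0, 0, -0.016, 0, 0, 0, 0, 0, -0.028, 0, 0, 0, 0, 0, -0.042, 0, 0, 0, 0, 0, -0.06, 0, 0, 0, 0, 0, -0.08, 0, 0, 0, 0, 0, -0.1, 0, 0, 0, 0, 0, -0.118, 0, 0, 0, 0, 0, -0.132, 0, 0, 0, 0, 0, -0.14, 0, 0, 0, 0, 0, -0.14, 0, 0, 0],
  grip=0.0,
)

```text
clock: 3.98
eef_pos: [0.5033, 0.2184, 0.2124]
tool_rot: [0.788, 0.616, 0.002, 0.001]
ft_force: [1.4, 0.8, -5.1]
grip_width: 0.0166
```

```bash
python3 - <<'E'
from h import *
commit([0,0,-.14,0,0,0])
from workcell import sensors, optics, bot
import cv2
o=sensors.get_obs(); print(o["eef_pos"],o["tool_rot"],o["ft_force"],o["ft_torque"],o["grip_width"])
for n in("wrist","top","scene"):
  c=optics.camera(n); cv2.imwrite(f"pics/{n}4.png",c["pixels"][:,:,::-1])
E
```

```text
cmd [0.502  0.2186 0.21  ] [0.7879 0.6158 0.     0.    ]
[0.5033 0.2184 0.2124] [0.7879 0.6158 0.0017 0.0006] [ 1.4417  0.7867 -5.1461] [-0.0029 -0.0117 -0.0001] 0.01662246340432575
```

View pics/wrist4.png

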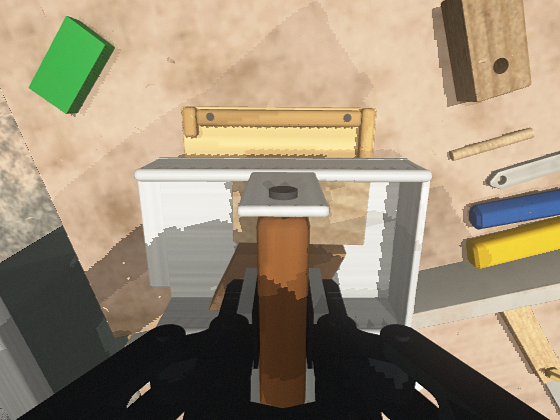

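View pics/scene4.png

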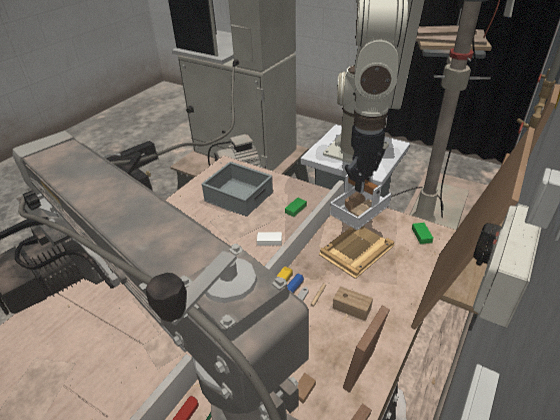

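```bash
python3 - <<'E'
import cv2
s=cv2.imread("pics/scene4.png")
cv2.imwrite("pics/sb.png",cv2.resize(s[150:225,190:285],None,fx=8,fy=8,interpolation=cv2.INTER_CUBIC))
E
```

```text
(no output)
```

View pics/sb.png

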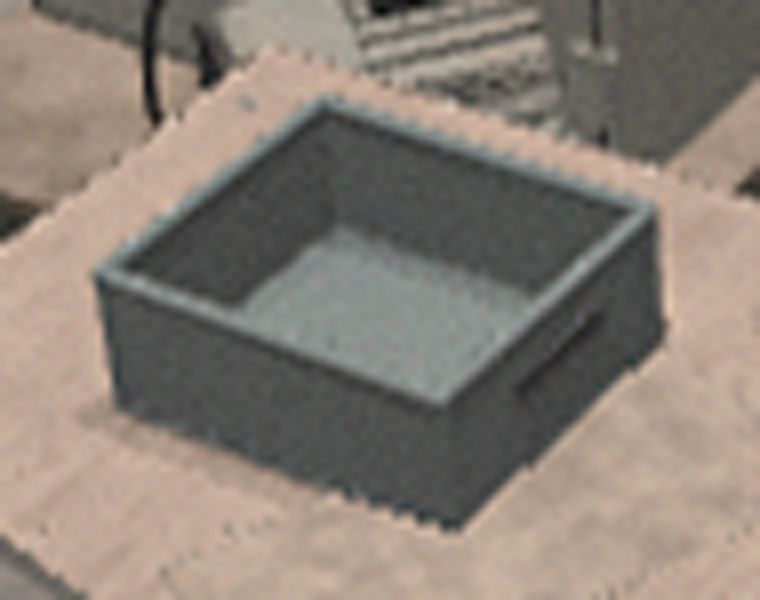

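View pics/top4.png

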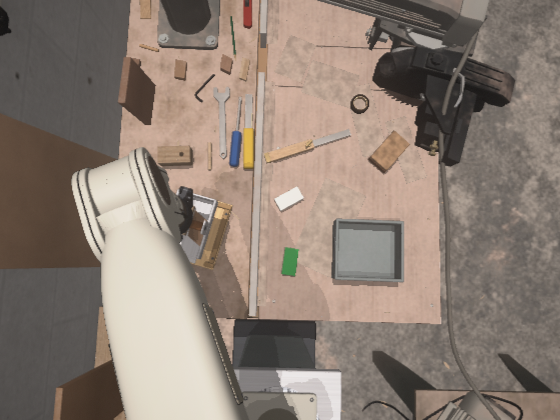

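```bash
python3 - <<'E'
from h import *
S=dict(fx=438.1556,fy=438.1556,cx=284.3219,cy=209.1166,pose=np.array([[-0.5149,-0.5442,0.6623,1.3611],[0.857,-0.3071,0.4139,0.5226],[-0.0218,0.7807,0.6245,0.8651],[0,0,0,1]]))
P=np.array([px2w(S,a/8+190,b/8+150,z) for a,b,z in [(96,276,.07),(322,97,.07),(657,208,.07),(440,404,.07)]])
print(P, P.mean(0)); e=np.roll(P,-1,0)-P; print(np.linalg.norm(e,axis=1),np.degrees(np.arctan2(e[:,1],e[:,0])))
print(np.array([px2w(S,a/8+190,b/8+150,0) for a,b in [(120,405),(455,530),(665,330)]]))
E
```

```text
[[ 0.539  -0.2941  0.07  ]
 [ 0.3901 -0.2939  0.07  ]
 [ 0.3912 -0.1262  0.07  ]
 [ 0.5403 -0.128   0.07  ]] [ 0.4651 -0.2106  0.07  ]
[0.1489 0.1677 0.1492 0.166 ] [179.9613  89.6348  -0.6845 -90.4655]
[[ 0.5329 -0.299   0.    ]
 [ 0.5313 -0.1339  0.    ]
 [ 0.3802 -0.1324  0.    ]]
```

```bash
cat >> h.py <<'E'
def tray_tcp(o,tilt,yaw): # tray origin(underside centre), nose-down tilt, yaw of x axis
    M=R.from_euler('z',yaw).as_matrix()@R.from_euler('y',-tilt).as_matrix()
    tx,ty,tz=M.T; return np.asarray(o)+.064*tz, np.column_stack([ty,tx,-tz]), M
def pivot(C,xp,tilt,yaw): # tray with underside point x=xp placed at C
    M=tray_tcp([0,0,0],tilt,yaw)[2]; o=np.asarray(C)-M@np.array([xp,0,0]); p,T,_=tray_tcp(o,tilt,yaw); return p,T
E
python3 -c "
from h import *
p,T=pivot([.462,-.1335,.076+.06],-.066,0,np.radians(89.5))
print(p,T); print(rel(p,T))"
```

```text
[ 0.4626 -0.0675  0.2   ] [[-1.      0.0087 -0.    ]
 [ 0.0087  1.     -0.    ]
 [ 0.      0.     -1.    ]]
[-0.2871  0.0309  0.01   -0.     -0.     -1.8061]
```

Emit:
apply_moves(
  plan=[-0.006, 0.0006, 0, 0, 0, -0.036, -0.017, 0.002, 0, 0, 0, -0.108, -0.032, 0.0034, 0, 0, 0, -0.2, -0.048, 0.005, 0, 0, 0, -0.3, -0.064, 0.007, 0, 0, 0, -0.4, -0.08, 0.0086, 0, 0, 0, -0.5, -0.096, 0.0103, 0, 0, 0, -0.6, -0.112, 0.012, 0, 0, 0, -0.7, -0.127, 0.0137, 0, 0, 0, -0.8, -0.14, 0.015, 0, 0, 0, -0.88, -0.147, 0.0158, 0, 0, 0, -0.925, -0.15, 0.0161, 0, 0, 0, -0.94],
  grip=0.0,
)

```text
clock: 5.13
eef_pos: [0.4805, 0.0674, 0.2089]
tool_rot: [0.424, 0.906, -0.001, -0.001]
ft_force: [0.6, 0.2, -4.8]
grip_width: 0.0171
```

```bash
python3 - <<'E'
from h import *
commit([-0.15,0.0161,0,0,0,-0.94])
from workcell import sensors
o=sensors.get_obs(); print(o["eef_pos"],o["tool_rot"],o["joint_pos"],o["ft_force"])
p,T=pivot([.462,-.1335,.076+.06],-.066,0,np.radians(89.5));print(rel(p,T))
E
```

```text
cmd [0.4814 0.0691 0.21  ] [0.4236 0.9059 0.     0.    ]
[0.4805 0.0674 0.2089] [ 0.4237  0.9058 -0.0011 -0.0012] [ 0.1396  0.2252 -0.0741  1.2748 -0.0005  1.0146] [ 0.6193  0.1951 -4.7501]
[-0.0928 -0.102   0.01    0.      0.     -0.8661]
```

Emit:
apply_moves(
  plan=[-0.004, -0.004, 0, 0, 0, -0.04, -0.012, -0.013, 0, 0, 0, -0.11, -0.022, -0.024, 0, 0, 0, -0.2, -0.033, -0.036, 0, 0, 0, -0.3, -0.044, -0.048, 0, 0, 0, -0.4, -0.054, -0.06, 0.002, 0, 0, -0.5, -0.065, -0.071, 0.004, 0, 0, -0.6, -0.076, -0.083, 0.006, 0, 0, -0.7, -0.085, -0.093, 0.008, 0, 0, -0.79, -0.091, -0.1, 0.01, 0, 0, -0.845, -0.0928, -0.102, 0.01, 0, 0, -0.866, -0.0928, -0.102, 0.01, 0, 0, -0.866],
  grip=0.0,
)

```text
clock: 6.13
eef_pos: [0.4622, -0.0684, 0.1992]
tool_rot: [0.005, 1.0, 0.0, -0.001]
ft_force: [0.3, 0.3, -5.0]
grip_width: 0.0169
```

```bash
python3 - <<'E'
from h import *
commit([-0.0928,-0.102,0.01,0,0,-0.866])
from workcell import sensors,optics
import cv2
o=sensors.get_obs(); print(o["eef_pos"],o["tool_rot"],o["joint_pos"],o["ft_force"])
for n in("wrist","top","scene"):
  c=optics.camera(n); cv2.imwrite(f"pics/{n}5.png",c["pixels"][:,:,::-1])
o=sensors.get_obs(); print(o["eef_pos"],o["tool_rot"])
np.savez("w5.npz",p=o["eef_pos"],q=o["tool_rot"],**{k:v for k,v in np.load("w2.npz").items() if k in("T","k")})
for dz in(.024,.01):
  print(rel(*pivot([.462,-.1335,.076],-.066,0,np.radians(89.5))))
E
```

```text
cmd [ 0.4626 -0.0675  0.2   ] [0.0044 1.     0.     0.    ]
[ 0.4622 -0.0684  0.1992] [ 0.0051  1.      0.0001 -0.0011] [-0.1468  0.1951 -0.1383  1.2397 -0.0001 -0.1366] [ 0.2769  0.2518 -4.9691]
[ 0.4628 -0.0675  0.1999] [ 0.0046  1.      0.0002 -0.0004]
[ 0.     -0.      0.06    0.      0.     -0.0001]
[ 0.     -0.      0.06    0.      0.     -0.0001]
```

View pics/wrist5.png

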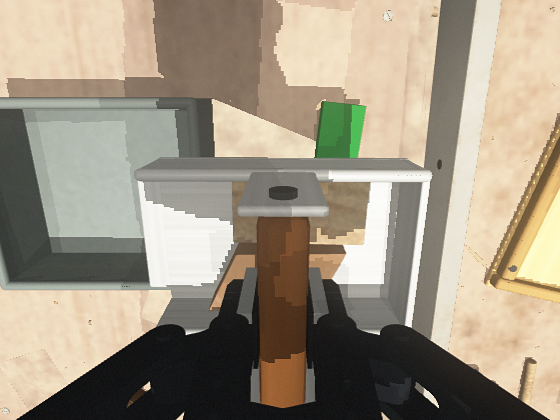

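View pics/top5.png

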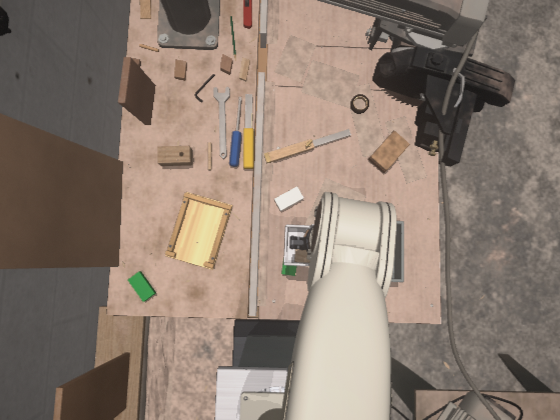

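View pics/scene5.png

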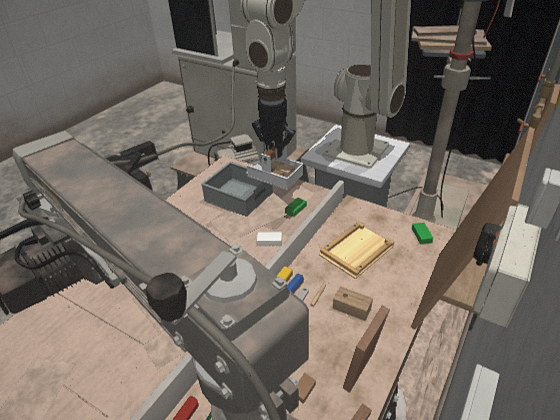

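```bash
python3 - <<'E'
import cv2
s=cv2.imread("pics/wrist5.png")
cv2.imwrite("pics/w5z.png",cv2.resize(s[85:300,0:230],None,fx=3,fy=3,interpolation=cv2.INTER_CUBIC))
E
```

```text
(no output)
```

View pics/w5z.png

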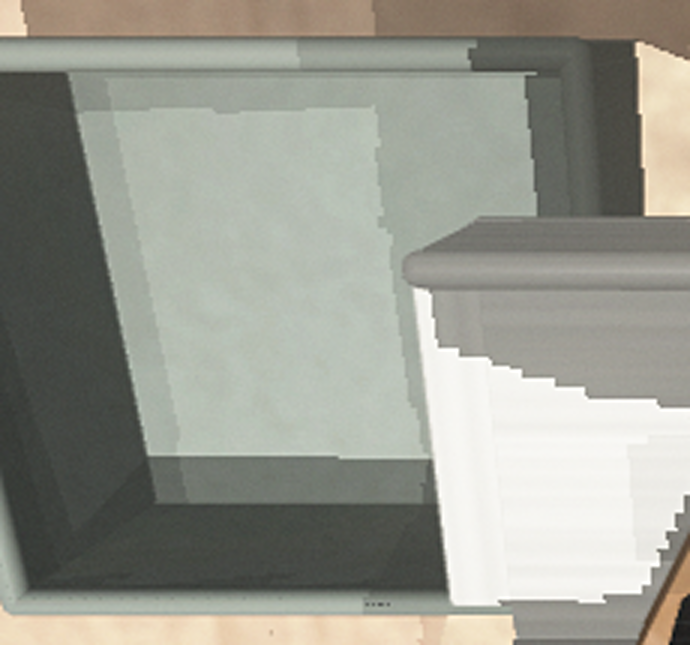

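```bash
python3 - <<'E'
from h import *
c=wcam("w5.npz")
for a,b in [(586,38),(600,200),(562,70),(575,205),(8,612),(300,612),(300,38),(26,590)]: print(a,b,px2w(c,a/3,b/3+85,.07))
E
```

```text
586 38 [ 0.3852 -0.1271  0.07  ]
600 200 [ 0.4228 -0.1268  0.07  ]
562 70 [ 0.3923 -0.1333  0.07  ]
575 205 [ 0.424 -0.133  0.07 ]
8 612 [ 0.5337 -0.2978  0.07  ]
300 612 [ 0.5346 -0.2179  0.07  ]
300 38 [ 0.3846 -0.1936  0.07  ]
26 590 [ 0.527  -0.2913  0.07  ]
```

Emit:
apply_moves(
  plan=[0, 0, 0.004, 0, 0, 0, 0, 0, 0.012, 0, 0, 0, 0, 0, 0.022, 0, 0, 0, 0, 0, 0.034, 0, 0, 0, 0, 0, 0.044, 0, 0, 0, 0, 0, 0.052, 0, 0, 0, 0, 0, 0.056, 0, 0, 0, 0, 0, 0.057, 0, 0, 0, 0, 0, 0.057, 0, 0, 0],
  grip=0.0,
)

```text
clock: 7.03
eef_pos: [0.4628, -0.0678, 0.143]
tool_rot: [0.004, 1.0, 0.0, -0.0]
ft_force: [-0.3, -0.7, -4.2]
grip_width: 0.0172
```

```bash
python3 - <<'E'
from h import *
commit([0,0,0.057,0,0,0])
from workcell import sensors,optics
import cv2
o=sensors.get_obs(); print(o["eef_pos"],o["tool_rot"],o["ft_force"])
c=optics.camera("scene"); cv2.imwrite("pics/scene6.png",cv2.resize(c["pixels"][110:240,180:340,::-1],None,fx=4.5,fy=4.5,interpolation=cv2.INTER_CUBIC))
for t in range(3,46,3): print(t,rel(*pivot([.4605,-.1335,.075],-.066,np.radians(t),np.radians(89.5))).round(4).tolist())
E
```

```text
cmd [ 0.4626 -0.0675  0.143 ] [0.0044 1.     0.     0.    ]
[ 0.4628 -0.0678  0.143 ] [ 0.0043  1.      0.0001 -0.0003] [-0.3373 -0.6673 -4.2225]
3 [0.0015, -0.0035, 0.0006, -0.0524, 0.0, -0.0001]
6 [0.0015, -0.0071, -0.0025, -0.1047, 0.0, -0.0001]
9 [0.0015, -0.0109, -0.0055, -0.1571, 0.0, -0.0001]
12 [0.0015, -0.0148, -0.0083, -0.2094, 0.0, -0.0001]
15 [0.0015, -0.0188, -0.0109, -0.2618, 0.0, -0.0001]
18 [0.0015, -0.023, -0.0133, -0.3142, 0.0, -0.0001]
21 [0.0015, -0.0273, -0.0154, -0.3665, 0.0, -0.0001]
24 [0.0015, -0.0318, -0.0173, -0.4189, 0.0, -0.0001]
27 [0.0015, -0.0363, -0.019, -0.4712, 0.0, -0.0001]
30 [0.0015, -0.0409, -0.0204, -0.5236, 0.0, -0.0001]
33 [0.0015, -0.0455, -0.0216, -0.576, 0.0, -0.0001]
36 [0.0015, -0.0502, -0.0226, -0.6283, 0.0, -0.0001]
39 [0.0015, -0.055, -0.0233, -0.6807, 0.0, -0.0001]
42 [0.0015, -0.0598, -0.0237, -0.733, 0.0, -0.0001]
45 [0.0015, -0.0646, -0.0239, -0.7854, 0.0, -0.0001]
```

View pics/scene6.png

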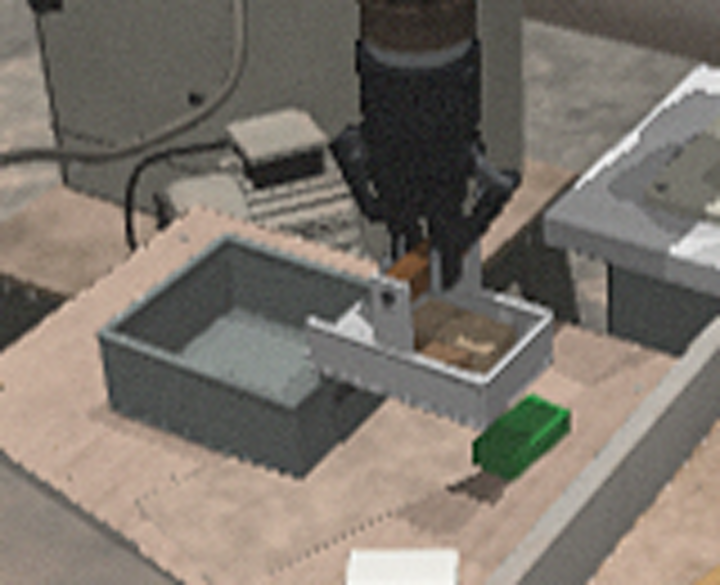

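Emit:
apply_moves(
  plan=[0, -0.0035, 0.0006, -0.0524, 0, 0, 0, -0.0071, -0.0025, -0.1047, 0, 0, 0, -0.0109, -0.0055, -0.1571, 0, 0, 0, -0.0148, -0.0083, -0.2094, 0, 0, 0, -0.0188, -0.0109, -0.2618, 0, 0, 0, -0.0188, -0.0109, -0.2618, 0, 0, 0, -0.0188, -0.0109, -0.2618, 0, 0],
  grip=0.0,
)

```text
clock: 7.67
eef_pos: [0.4633, -0.088, 0.1545]
tool_rot: [0.005, 0.992, 0.129, 0.001]
ft_force: [-0.0, -0.6, -3.6]
grip_width: 0.0168
```

```bash
python3 - <<'E'
from h import *
commit([0,-0.0188,-.0109,-.2618,0,0])
from workcell import sensors
o=sensors.get_obs(); print(o["eef_pos"],o["tool_rot"],o["ft_force"],o["joint_pos"])
for z in (.074,.073,.072,.071,.070,.069,.068): print(rel(*pivot([.462,-.1335,z],-.066,np.radians(15),np.radians(89.5))).round(4).tolist())
E
```

```text
cmd [ 0.4624 -0.0863  0.1539] [0.0044 0.9914 0.1305 0.0006]
[ 0.4633 -0.088   0.1545] [0.0053 0.9916 0.1295 0.0012] [-0.0326 -0.6054 -3.6352] [-0.3446  0.2964 -0.1552  1.205   0.2454 -0.3446]
[0.0, -0.0003, 0.001, 0.0, 0.0, -0.0001]
[0.0, -0.0005, 0.0019, 0.0, 0.0, -0.0001]
[0.0, -0.0008, 0.0029, 0.0, 0.0, -0.0001]
[0.0, -0.0011, 0.0039, 0.0, 0.0, -0.0001]
[0.0, -0.0013, 0.0048, 0.0, 0.0, -0.0001]
[0.0, -0.0016, 0.0058, 0.0, 0.0, -0.0001]
[0.0, -0.0018, 0.0068, 0.0, 0.0, -0.0001]
```

Emit:
apply_moves(
  plan=[0, -0.0003, 0.001, 0, 0, 0, 0, -0.0005, 0.002, 0, 0, 0, 0, -0.0008, 0.003, 0, 0, 0, 0, -0.001, 0.004, 0, 0, 0, 0, -0.001, 0.004, 0, 0, 0, 0, -0.001, 0.004, 0, 0, 0],
  grip=0.0,
)

```text
clock: 8.17
eef_pos: [0.4627, -0.0863, 0.1501]
tool_rot: [0.004, 0.991, 0.13, 0.001]
ft_force: [0.3, -0.1, -5.1]
grip_width: 0.0168
```

Emit:
apply_moves(
  plan=[0, -0.0003, 0.001, 0, 0, 0, 0, -0.0003, 0.001, 0, 0, 0, 0, -0.0003, 0.001, 0, 0, 0],
  grip=0.0,
)

```text
clock: 8.42
eef_pos: [0.4629, -0.0864, 0.1497]
tool_rot: [0.004, 0.991, 0.131, 0.001]
ft_force: [-0.7, 2.0, 2.1]
grip_width: 0.017
```

Emit:
apply_moves(
  plan=[0, -0.0003, 0.001, 0, 0, 0, 0, -0.0003, 0.001, 0, 0, 0, 0, -0.0003, 0.001, 0, 0, 0],
  grip=0.0,
)

```text
clock: 8.67
eef_pos: [0.463, -0.0862, 0.1496]
tool_rot: [0.004, 0.991, 0.131, 0.001]
ft_force: [-3.6, 2.9, 7.6]
grip_width: 0.0171
```

```bash
python3 - <<'E'
from h import *
commit([0,-0.0016,.006,0,0,0])
for t in (15,17,20,23,26,29,32,35,38,40,41): print(t,rel(*pivot([.4624,-.1335,.0728],-.066,np.radians(t),np.radians(89.5))).round(4).tolist())
E
```

```text
cmd [ 0.4624 -0.0863  0.1477] [0.0044 0.9914 0.1305 0.0006]
15 [-0.0004, 0.001, -0.0039, 0.0, 0.0, -0.0001]
17 [-0.0004, -0.0013, -0.0061, -0.0349, 0.0, -0.0001]
20 [-0.0004, -0.0048, -0.0094, -0.0873, 0.0, -0.0001]
23 [-0.0004, -0.0085, -0.0124, -0.1396, 0.0, -0.0001]
26 [-0.0004, -0.0124, -0.0153, -0.192, 0.0, -0.0001]
29 [-0.0004, -0.0164, -0.0179, -0.2443, 0.0, -0.0001]
32 [-0.0004, -0.0206, -0.0204, -0.2967, 0.0, -0.0001]
35 [-0.0004, -0.0249, -0.0226, -0.3491, 0.0, -0.0001]
38 [-0.0004, -0.0292, -0.0246, -0.4014, 0.0, -0.0001]
40 [-0.0004, -0.0322, -0.0258, -0.4363, 0.0, -0.0001]
41 [-0.0004, -0.0337, -0.0263, -0.4538, 0.0, -0.0001]
```

Emit:
apply_moves(
  plan=[0, 0.0005, -0.002, 0, 0, 0, 0, 0.001, -0.0039, 0, 0, 0, 0, -0.0013, -0.0061, -0.0349, 0, 0, 0, -0.0048, -0.0094, -0.0873, 0, 0, 0, -0.0085, -0.0124, -0.1396, 0, 0, 0, -0.0124, -0.0153, -0.192, 0, 0, 0, -0.0164, -0.0179, -0.2443, 0, 0, 0, -0.0206, -0.0204, -0.2967, 0, 0, 0, -0.0249, -0.0226, -0.3491, 0, 0, 0, -0.0292, -0.0246, -0.4014, 0, 0, 0, -0.0322, -0.0258, -0.4363, 0, 0, 0, -0.0322, -0.0258, -0.4363, 0, 0],
  grip=0.0,
)

```text
clock: 9.67
eef_pos: [0.4622, -0.1267, 0.1622]
tool_rot: [0.006, 0.94, 0.342, 0.001]
ft_force: [-0.1, -0.4, -5.5]
grip_width: 0.0174
```

```bash
python3 - <<'E'
from h import *
commit([0,-0.0322,-.0258,-.4363,0,0])
from workcell import sensors,optics
import cv2
o=sensors.get_obs(); print(o["eef_pos"],o["tool_rot"],o["ft_force"],o["joint_pos"],o["grip_width"])
M=R.from_quat(o["tool_rot"]).as_matrix(); print("tilt",np.degrees(np.arccos(-M[2,2])))
c=optics.camera("scene"); cv2.imwrite("pics/scene7.png",cv2.resize(c["pixels"][110:240,180:340,::-1],None,fx=4.5,fy=4.5,interpolation=cv2.INTER_CUBIC))
o=sensors.get_obs(); print(o["eef_pos"],o["ft_force"])
for z in (.0728,.0708,.0698): print(rel(*pivot([.4624,-.1335,z],-.066,np.radians(40),np.radians(89.5))).round(4).tolist())
E
```

```text
cmd [ 0.4621 -0.1241  0.1643] [0.0041 0.9397 0.342  0.0015]
[ 0.4622 -0.1267  0.1622] [0.0055 0.9397 0.342  0.0006] [-0.0798 -0.433  -5.5369] [-0.6097  0.5454  0.0581  1.5272  0.5583 -0.7271] 0.01736134017408577
tilt 40.00010960539224
[ 0.4623 -0.1259  0.1628] [-0.5762 -0.1731 -4.348 ]
[-0.0004, -0.0, 0.0, -0.0, 0.0, -0.0001]
[-0.0004, -0.0013, 0.0015, -0.0, 0.0, -0.0001]
[-0.0004, -0.002, 0.0023, -0.0, 0.0, -0.0001]
```

View pics/scene7.png

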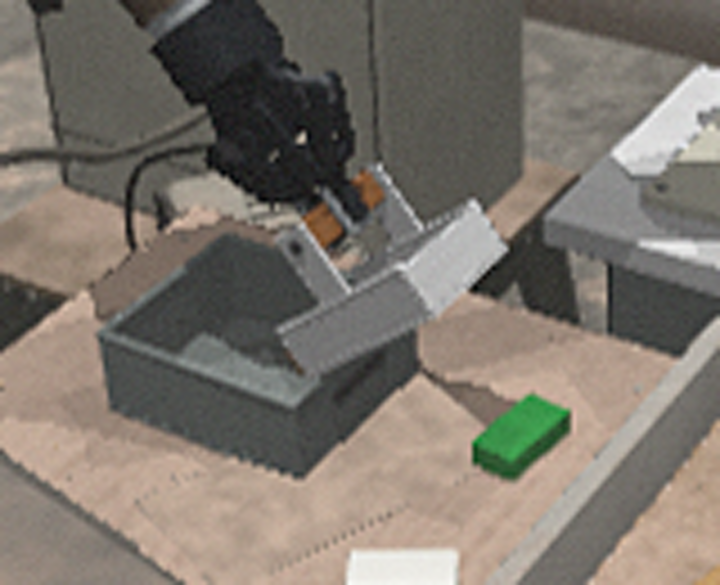

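Emit:
apply_moves(
  plan=[0, 0, 0, 0, 0, 0, 0, -0.0006, 0.0008, 0, 0, 0, 0, -0.001, 0.0012, 0, 0, 0, 0, -0.001, 0.0012, 0, 0, 0],
  grip=0.0,
)

```text
clock: 10.05
eef_pos: [0.4626, -0.1241, 0.1635]
tool_rot: [0.003, 0.94, 0.342, 0.002]
ft_force: [0.6, 0.1, -3.9]
grip_width: 0.0169
```

Emit:
apply_moves(
  plan=[0, -0.0005, 0.0006, 0, 0, 0, 0, -0.0005, 0.0006, 0, 0, 0, 0, -0.0005, 0.0006, 0, 0, 0],
  grip=0.0,
)

```text
clock: 10.3
eef_pos: [0.4627, -0.1244, 0.1631]
tool_rot: [0.004, 0.94, 0.342, 0.002]
ft_force: [-0.6, -0.3, 1.3]
grip_width: 0.017
```

Emit:
apply_moves(
  plan=[0, -0.0003, 0.0003, 0, 0, 0, 0, -0.0003, 0.0003, 0, 0, 0, 0, -0.0003, 0.0003, 0, 0, 0, 0, -0.0003, 0.0003, 0, 0, 0, 0, -0.0003, 0.0003, 0, 0, 0, 0, -0.0003, 0.0003, 0, 0, 0, 0, -0.0003, 0.0003, 0, 0, 0, 0, -0.0003, 0.0003, 0, 0, 0, 0, -0.0003, 0.0003, 0, 0, 0],
  grip=0.0,
)

```text
clock: 11.05
eef_pos: [0.4628, -0.1245, 0.1629]
tool_rot: [0.004, 0.94, 0.342, 0.002]
ft_force: [-0.3, -1.1, 5.6]
grip_width: 0.0171
```

```bash
python3 - <<'E'
from h import *
commit([0,-0.0018,.0021,0,0,0])
from workcell import sensors,optics
import cv2
for i in range(3):
  o=sensors.get_obs(); print(o["clock"],o["eef_pos"],o["tool_rot"],o["ft_force"],o["ft_torque"],o["grip_width"])
  c=optics.camera(["top","wrist","scene"][i]); 
  cv2.imwrite(f"pics/p8_{i}.png",c["pixels"][:,:,::-1])
cv2.imwrite("pics/scene8.png",cv2.resize(c["pixels"][110:240,180:340,::-1],None,fx=4.5,fy=4.5,interpolation=cv2.INTER_CUBIC))
E
```

```text
cmd [ 0.4621 -0.1241  0.1615] [0.0041 0.9397 0.342  0.0015]
11.05 [ 0.4628 -0.1245  0.1629] [0.0042 0.9396 0.3422 0.0023] [-0.3213 -1.1478  5.5538] [-0.3762  0.2132  0.1208] 0.017058171336098705
11.1 [ 0.4628 -0.1245  0.1629] [0.0042 0.9396 0.3422 0.0023] [-0.4291 -1.0362  5.6095] [-0.338   0.1414  0.1072] 0.01719306917898145
11.15 [ 0.4628 -0.1246  0.1629] [0.0042 0.9396 0.3422 0.0023] [-0.9026 -0.8381  5.7436] [-0.3147  0.1617  0.0696] 0.017064843535612433
```

View pics/scene8.png

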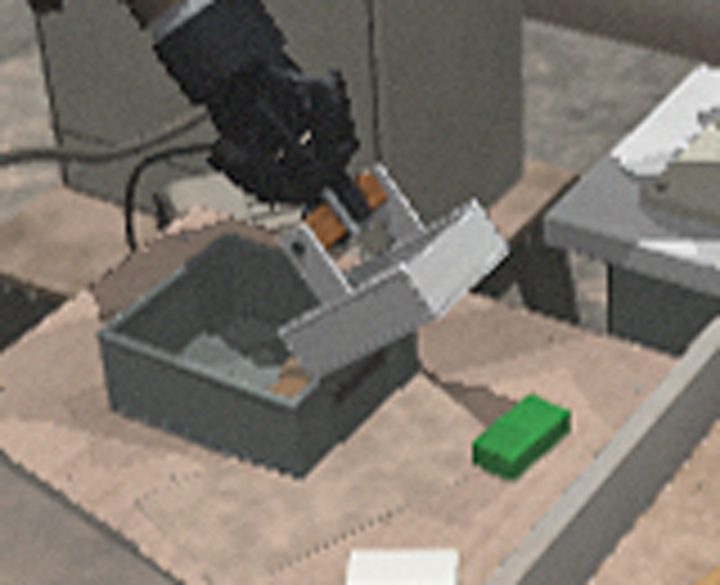

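View pics/p8_1.png

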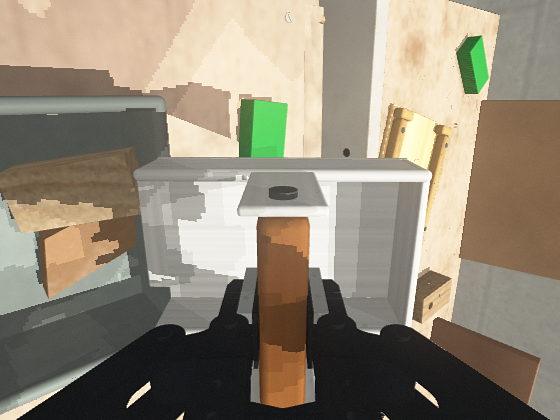

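Emit:
apply_moves(
  plan=[0, 0, 0, 0, 0, 0, 0, 0, 0, 0, 0, 0, 0, 0, 0, 0, 0, 0, 0, 0, 0, 0, 0, 0, 0, 0.0013, -0.0015, 0, 0, 0, 0, 0.004, -0.0045, 0, 0, 0, 0, 0.008, -0.0095, 0, 0, 0, 0, 0.014, -0.0165, 0, 0, 0, 0, 0.02, -0.0235, 0, 0, 0, 0, 0.026, -0.0305, 0, 0, 0, 0, 0.03, -0.0355, 0, 0, 0, 0, 0.032, -0.038, 0, 0, 0],
  grip=0.0,
)

```text
clock: 12.2
eef_pos: [0.4629, -0.1247, 0.213]
tool_rot: [0.004, 0.94, 0.341, 0.002]
ft_force: [0.9, -0.0, -5.1]
grip_width: 0.0169
```

```bash
python3 - <<'E'
from h import *
commit([0,0.032,-.038,0,0,0])
from workcell import sensors,optics
import cv2
o=sensors.get_obs(); print(o["clock"],o["eef_pos"],o["ft_force"])
c=optics.camera("wrist"); cv2.imwrite(f"pics/w9.png",c["pixels"][:,:,::-1])
c=optics.camera("scene");cv2.imwrite("pics/scene9.png",cv2.resize(c["pixels"][110:240,180:340,::-1],None,fx=4.5,fy=4.5,interpolation=cv2.INTER_CUBIC))
# level above, tray yaw 89.5: TCP at (.4626,-.0675,.21)
print(rel(np.array([.4626,-.0675,.215]),tray_tcp([0,0,0],0,np.radians(89.5))[1]))
E
```

```text
cmd [ 0.4621 -0.124   0.2112] [0.0041 0.9397 0.342  0.0015]
12.2 [ 0.4629 -0.1247  0.213 ] [ 0.9173 -0.037  -5.1226]
[-0.      0.0457  0.0334  0.6981  0.     -0.0001]
```

View pics/w9.png

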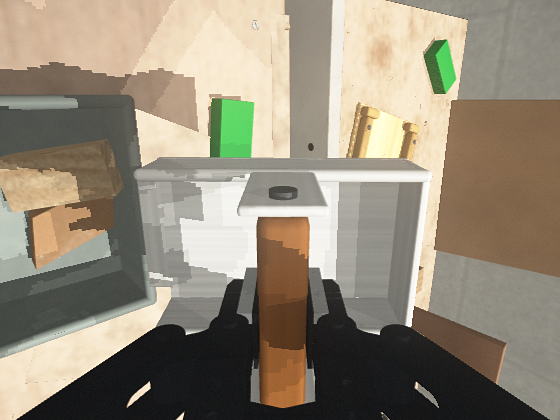

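View pics/scene9.png

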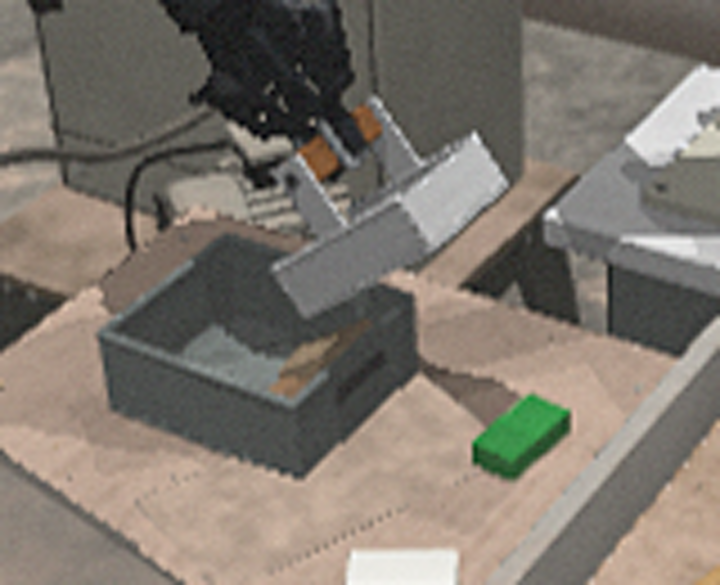

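Emit:
apply_moves(
  plan=[0, 0.003, 0.002, 0.05, 0, 0, 0, 0.008, 0.006, 0.13, 0, 0, 0, 0.015, 0.011, 0.23, 0, 0, 0, 0.022, 0.016, 0.33, 0, 0, 0, 0.028, 0.021, 0.43, 0, 0, 0, 0.034, 0.025, 0.53, 0, 0, 0, 0.04, 0.029, 0.61, 0, 0, 0, 0.044, 0.032, 0.67, 0, 0, 0, 0.0457, 0.0334, 0.698, 0, 0, 0, 0.0457, 0.0334, 0.698, 0, 0],
  grip=0.0,
)

```text
clock: 13.13
eef_pos: [0.4618, -0.0654, 0.215]
tool_rot: [0.002, 1.0, 0.001, -0.001]
ft_force: [-0.2, 0.0, -5.3]
grip_width: 0.0172
```

```bash
python3 - <<'E'
from h import *
commit([0,0.0457,.0334,.698,0,0])
from workcell import sensors,optics
import cv2
o=sensors.get_obs(); print(o["clock"],o["eef_pos"],o["ft_force"])
c=optics.camera("wrist"); cv2.imwrite(f"pics/w10.png",c["pixels"][:,:,::-1])
c=optics.camera("scene");cv2.imwrite("pics/scene10.png",cv2.resize(c["pixels"][110:240,180:340,::-1],None,fx=4.5,fy=4.5,interpolation=cv2.INTER_CUBIC))
r=rel(np.array([.502,.2186,.215]),down(np.radians(-13.99)));print(r)
E
```

```text
cmd [ 0.4626 -0.0675  0.215 ] [0.0044 1.     0.     0.    ]
13.1333 [ 0.4618 -0.0654  0.215 ] [-0.2179  0.0414 -5.331 ]
[-0.0369  0.2865  0.      0.0001 -0.0001  1.8062]
```

View pics/scene10.png

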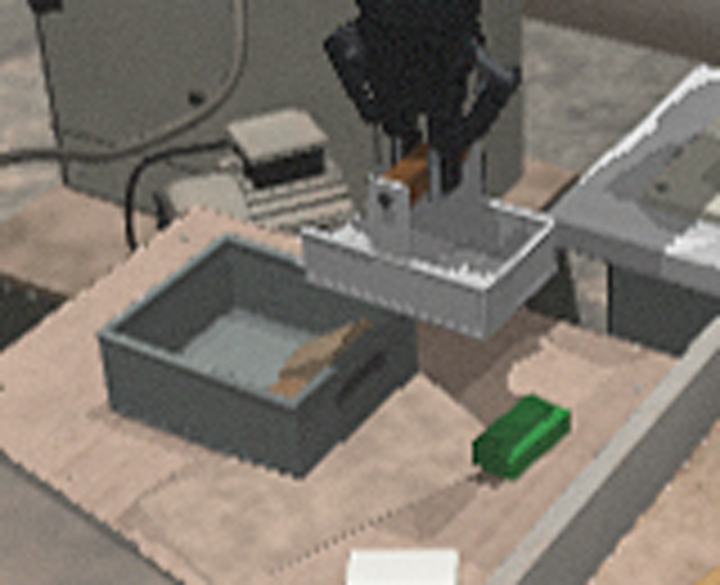

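View pics/w10.png

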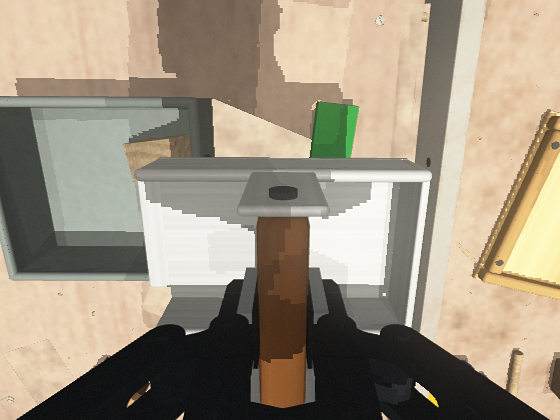

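Emit:
apply_moves(
  plan=[-0.001, 0.006, 0, 0, 0, 0.036, -0.002, 0.017, 0, 0, 0, 0.108, -0.004, 0.032, 0, 0, 0, 0.2, -0.006, 0.048, 0, 0, 0, 0.3, -0.008, 0.063, 0, 0, 0, 0.4, -0.01, 0.079, 0, 0, 0, 0.5, -0.012, 0.095, 0, 0, 0, 0.6, -0.014, 0.111, 0, 0, 0, 0.7, -0.016, 0.127, 0, 0, 0, 0.8, -0.018, 0.14, 0, 0, 0, 0.88, -0.019, 0.147, 0, 0, 0, 0.925, -0.019, 0.15, 0, 0, 0, 0.94],
  grip=0.0,
)

```text
clock: 14.23
eef_pos: [0.4833, 0.082, 0.2146]
tool_rot: [0.458, 0.889, 0.0, -0.001]
ft_force: [-0.4, -1.3, -4.4]
grip_width: 0.0173
```

```bash
python3 - <<'E'
from h import *
commit([-0.019,0.15,0,0,0,.94])
from workcell import sensors,optics
o=sensors.get_obs(); print(o["clock"],o["eef_pos"],o["tool_rot"])
r=rel(np.array([.502,.2186,.215]),down(np.radians(-13.99)));print(r)
E
```

```text
cmd [0.4829 0.0823 0.215 ] [ 0.4568  0.8896  0.     -0.    ]
14.2333 [0.4833 0.082  0.2146] [ 0.4576  0.8891  0.0001 -0.0011]
[ 0.0997  0.0949  0.      0.     -0.0001  0.8662]
```

Emit:
apply_moves(
  plan=[0.004, 0.004, 0, 0, 0, 0.04, 0.013, 0.012, 0, 0, 0, 0.11, 0.024, 0.022, 0, 0, 0, 0.2, 0.035, 0.033, 0, 0, 0, 0.3, 0.047, 0.044, 0, 0, 0, 0.4, 0.058, 0.055, 0, 0, 0, 0.5, 0.07, 0.066, 0, 0, 0, 0.6, 0.081, 0.077, 0, 0, 0, 0.7, 0.091, 0.087, 0, 0, 0, 0.79, 0.0975, 0.093, 0, 0, 0, 0.845, 0.0997, 0.0949, 0, 0, 0, 0.866, 0.0997, 0.0949, 0, 0, 0, 0.866],
  grip=0.0,
)

```text
clock: 15.23
eef_pos: [0.5024, 0.2179, 0.2145]
tool_rot: [0.788, 0.616, -0.001, -0.001]
ft_force: [-0.3, -0.5, -4.8]
grip_width: 0.0171
```

```bash
python3 - <<'E'
from h import *
commit([.0997,.0949,0,0,0,.866])
from workcell import sensors,optics
import cv2
for i in range(3): optics.camera("top")
o=sensors.get_obs(); print(o["clock"],o["eef_pos"],o["tool_rot"],o["ft_force"])
c=optics.camera("wrist"); cv2.imwrite("pics/w11.png",c["pixels"][:,:,::-1])
r=rel(np.array([.502,.2186,.070]),down(np.radians(-13.99)));print(r)
E
```

```text
cmd [0.5019 0.2186 0.215 ] [ 0.7879  0.6158  0.     -0.    ]
15.3833 [0.5022 0.2171 0.2149] [ 0.7881  0.6156 -0.0006 -0.0002] [-0.4112 -1.0463 -3.5329]
[-0.      0.0001  0.145  -0.     -0.0001  0.0002]
```

View pics/w11.png

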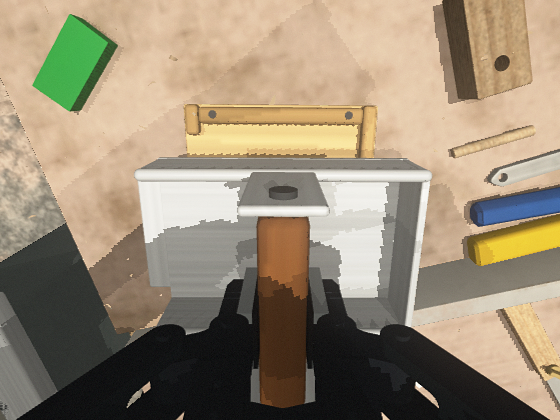

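Emit:
apply_moves(
  plan=[0, 0, 0.006, 0, 0, 0, 0, 0, 0.018, 0, 0, 0, 0, 0, 0.036, 0, 0, 0, 0, 0, 0.056, 0, 0, 0, 0, 0, 0.076, 0, 0, 0, 0, 0, 0.094, 0, 0, 0, 0, 0, 0.108, 0, 0, 0, 0, 0, 0.116, 0, 0, 0, 0, 0, 0.12, 0, 0, 0, 0, 0, 0.12, 0, 0, 0, 0, 0, 0.12, 0, 0, 0],
  grip=0.0,
)

```text
clock: 16.35
eef_pos: [0.5027, 0.2183, 0.0959]
tool_rot: [0.788, 0.616, 0.001, 0.0]
ft_force: [0.2, -1.2, -4.2]
grip_width: 0.0168
```

Emit:
apply_moves(
  plan=[0, 0, 0.004, 0, 0, 0, 0, 0, 0.008, 0, 0, 0, 0, 0, 0.012, 0, 0, 0, 0, 0, 0.016, 0, 0, 0, 0, 0, 0.019, 0, 0, 0, 0, 0, 0.021, 0, 0, 0, 0, 0, 0.022, 0, 0, 0, 0, 0, 0.022, 0, 0, 0],
  grip=0.0,
)

```text
clock: 17.02
eef_pos: [0.502, 0.2181, 0.0729]
tool_rot: [0.788, 0.616, -0.0, -0.0]
ft_force: [0.2, -0.1, -3.9]
grip_width: 0.017
```

No contact with the rails. About 3 mm to go (seated TCP z was about 0.0706).

Emit:
apply_moves(
  plan=[0, 0, 0.001, 0, 0, 0, 0, 0, 0.002, 0, 0, 0, 0, 0, 0.003, 0, 0, 0, 0, 0, 0.003, 0, 0, 0, 0, 0, 0.003, 0, 0, 0],
  grip=0.0,
)

```text
clock: 17.43
eef_pos: [0.5025, 0.2182, 0.0706]
tool_rot: [0.788, 0.616, 0.0, 0.0]
ft_force: [-0.5, 0.1, -1.9]
grip_width: 0.0173
```

Emit:
apply_moves(
  plan=[0, 0, 0.0005, 0, 0, 0, 0, 0, 0.0005, 0, 0, 0, 0, 0, 0.0005, 0, 0, 0],
  grip=0.0,
)

```text
clock: 17.68
eef_pos: [0.5025, 0.2182, 0.0706]
tool_rot: [0.788, 0.616, 0.0, 0.0]
ft_force: [-2.1, -1.3, 4.5]
grip_width: 0.0171
```

Emit:
apply_moves(
  plan=[0, 0, 0, 0, 0, 0, 0, 0, 0, 0, 0, 0, 0, 0, 0, 0, 0, 0, 0, 0, 0, 0, 0, 0, 0, 0, 0, 0, 0, 0, 0, 0, 0, 0, 0, 0, 0, 0, 0, 0, 0, 0, 0, 0, 0, 0, 0, 0, 0, 0, 0, 0, 0, 0, 0, 0, 0, 0, 0, 0],
  grip=0.085,
)

```text
clock: 18.52
eef_pos: [0.5022, 0.2182, 0.0698]
tool_rot: [0.788, 0.616, 0.0, -0.0]
ft_force: [-0.7, 0.5, -1.4]
grip_width: 0.085
```

Released. Backing straight up.

Emit:
apply_moves(
  plan=[0, 0, -0.005, 0, 0, 0, 0, 0, -0.015, 0, 0, 0, 0, 0, -0.03, 0, 0, 0, 0, 0, -0.05, 0, 0, 0, 0, 0, -0.075, 0, 0, 0, 0, 0, -0.1, 0, 0, 0, 0, 0, -0.12, 0, 0, 0, 0, 0, -0.13, 0, 0, 0, 0, 0, -0.13, 0, 0, 0, 0, 0, -0.13, 0, 0, 0, 0, 0, -0.13, 0, 0, 0],
  grip=0.085,
)

```text
clock: 19.43
eef_pos: [0.5015, 0.2178, 0.1985]
tool_rot: [0.788, 0.616, -0.001, -0.0]
ft_force: [-1.1, 0.2, -1.1]
grip_width: 0.0851
```

```bash
python3 - <<'E'
from h import *
from workcell import sensors,optics
import cv2
o=sensors.get_obs(); print(o["clock"],o["eef_pos"],o["ft_force"])
for n in("wrist","top","scene"):
  c=optics.camera(n); I=c["pixels"][:,:,::-1]
  cv2.imwrite(f"pics/{n}12.png",I)
  if n=="wrist": cv2.imwrite("pics/w12z.png",cv2.resize(I[85:285,160:400],None,fx=3,fy=3,interpolation=cv2.INTER_CUBIC))
  if n=="top": cv2.imwrite("pics/t12z.png",cv2.resize(I[205:295,320:420],None,fx=6,fy=6,interpolation=cv2.INTER_CUBIC))
  if n=="scene": cv2.imwrite("pics/s12z.png",cv2.resize(I[140:300,180:440],None,fx=3,fy=3,interpolation=cv2.INTER_CUBIC))
E
```

```text
19.4333 [0.5015 0.2178 0.1985] [-1.1021  0.2016 -1.0856]
```

View pics/w12z.png

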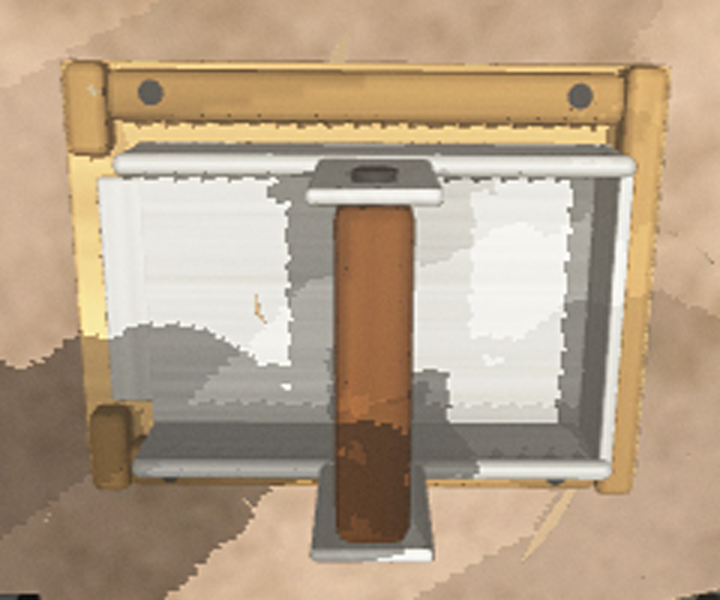

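View pics/t12z.png

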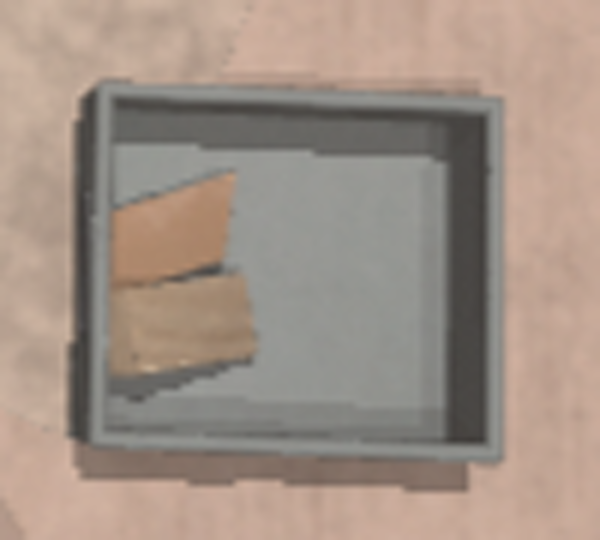

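View pics/s12z.png

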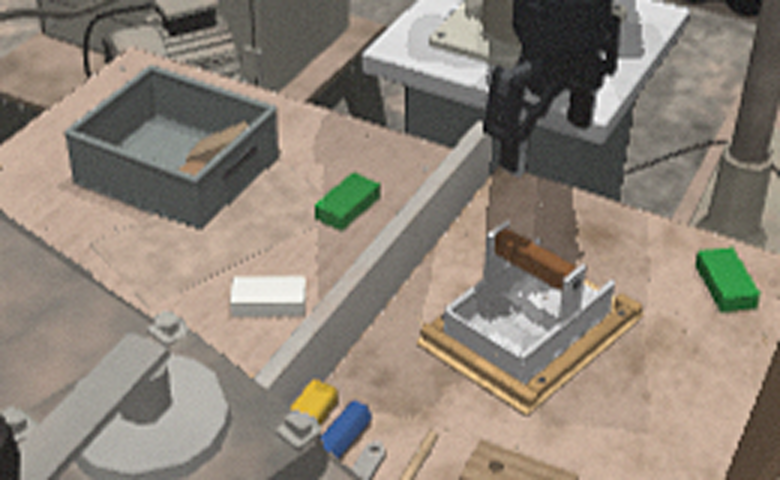

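View pics/top12.png

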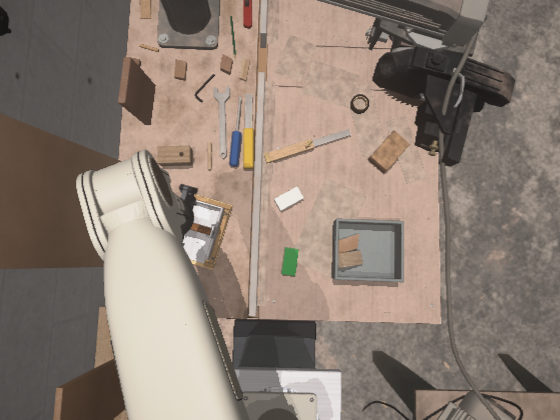

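```bash
python3 - <<'E'
from workcell import sensors,bot
print(bot.job_done(), sensors.get_obs()["clock"])
E
```

```text
the job is handed in; nothing more can be done
the job is handed in; nothing more can be done
```

I gripped the tray by its bar, carried it level over the fence, rested the lip on the bin's left rim and tipped it to 40° (wrist reading 40.0°). The lip stayed on the rim for about 1.2 s, at an estimated 5–10 N. I then lifted off, levelled the tray, set it back in the holder, let go and backed off 13 cm. I handed the job in at about 19.6 s.

**Last checks:**
- **Offcuts:** both are in the bin, lying against its left wall. One or both may be leaning on that wall. I judged by eye that they sit below the rim and did not measure it.
- **Bin and bystanders:** in the top view, the bin rim, bevel gauge, sanding block and square block are at the same pixel positions as at the start.
- **Tray:** it is empty and looks the same in the holder as before pick-up, lip in the gap. The wrist height at set-down was 0.0706 m, the same as at the grasp, so it is fully down. I did not measure its level separately.

**What disagreed:** the cameras placed the bin up to 6 mm apart (scene against top view). A wrist view fell between them in the direction that mattered for the lip. The force reading with the tray hanging free drifted between about -3.5 and -5.5 N, so the contact forces are rough.

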